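# Set the charger's rate selector and start it

## Task

Set the battery charger to its fifth rate and start it: with a fingertip against the side of the pointer, push the selector round clockwise, click by click, until it rests at the fifth mark (the first is the shortest mark, at the anticlockwise end), without running past it. Then press the round start button right down and let it come up again. Push the pointer lightly and do not pinch it, do not press the square stop button, and leave the loose things on and around the charger where they are.

Things in the scene. Friction and masses are not known exactly. Their poses are not given: they have to be found in the camera images.
- charger: bench battery charger, a grey case 160 x 220 mm, fixed to the worktop. Origin: centre of its underside; its x axis points from the operator's edge to the rear edge, y to the left, z up. The flat aluminium panel on top is 70 mm above the worktop. Selector on the left half, buttons on the right half near the operator. Two tall camshafts and spray cans stand well to its left, cans to its right.
- selector_axis (a point): point on the selector's turning axis at panel height (70 mm above the worktop); the axis is vertical. It does not move. Axes parallel to the charger's.
- pointer_tip (a point): tip of the selector's pointer on its middle line, 50 mm from the axis, 18 mm above the panel; moves with it. The black pointer is a bar 12 mm wide, from 5 to 31 mm above the panel, running from 22 mm behind the axis to 50 mm before it, on a round skirt of 30 mm radius (9 mm high; the hub, 22 mm high, has 24 mm radius). A white line on top leads to the tip.
- selector (a joint): angle of the selector in rad, growing clockwise seen from above: 0 at the first mark, 0.5236 (30 degrees) more at each, 2.094 at the fifth, 2.618 at the sixth. Starts near one of the first three. Half-way between two detents it jumps into the next by itself, and it stays there when let go. Takes about 2 N at the tip; stops lie just past the first and the sixth.
- mark_5 (a point): the fifth mark on the panel, 60 mm from the axis. Six flat black marks, one at each detent, begin 55 mm from the axis and grow longer clockwise from the first (5 mm long, 75 degrees left of the charger's x axis) to the sixth (15 mm, 75 degrees right).
- start_button (a joint): travel of the round start button in m: 0 is up, 0.006 fully down. A spring lifts it again; fully down takes about 5 N.
- start_button_top (a point): centre of the top of the round start button (24 mm across, grey, nearer to the middle of the charger); moves down with it.
- stop_button (a joint): travel of the square stop button in m: 0 is up, 0.006 fully down, a spring lifts it.
- stop_button_top (a point): centre of the top of the square stop button (24 x 24 mm, grey, 52 mm to the right of the round one), 18 mm above the panel. To be left alone.
- tape_roll: bystander: roll of black tape lying flat, 68 mm across, 19 mm high; origin at the centre of its underside
- rocker_1: bystander: brown rocker arm, 34 x 66 mm, 34 mm high; origin at the centre of its underside
- core_plug: bystander: stepped round metal plug, 41 mm across, 24 mm high; origin at the centre of its underside
- silver_fob: bystander: small silver and black remote fob, 36 x 68 mm, 15 mm high; origin at the centre of its underside
- abrasive_disc: bystander: small brown abrasive disc with a black stub on top, 51 mm across, 20 mm high; origin at the centre of its underside
- nut_1: bystander: flanged steel nut, 24 mm across, 13 mm high, standing on the charger's panel; origin at the centre of its underside

How it is judged:
By the outcome, as a careful person would: the job done as asked, in the order asked, and still so for the second after the job is handed in, with the robot touching nothing.
It also fails if it takes over 64 s, if anything falls off the work surface, if the arm or the gripper's body presses on something with over 40 N, if the wrist force passes 120 N, or if a joint passes its speed limit or range.

## Robot

A 6-joint arm with a two-finger parallel gripper is mounted at the origin on a cart in front of the work surface, level with it; the furniture and walls round the work are solid. World frame = base frame: x ahead of the robot, y to its left, z up, the work surface at z = 0. Lengths are in m, angles in rad, forces in N, time in s.
With the tool pointing down it reaches from about 0.225 to 0.875 m from the base axis. Payload 3.4 kg.
Tool frame: the origin (TCP) lies midway between the tips of the shut fingers; the grasp point (between the pads) lies 19 mm behind it (manip.grasp_offset is the distance from the TCP to the grasp point, in m); x points along the fingers, y is the direction in which the jaws open and shut, and the axes are right-handed (so a half turn about x gives the same grasp; the last joint's range is limited). The gripper opens to 85 mm and grips with 20 to 120 N. Pads are 22 mm wide; open, the fingers measure 114 mm over their backs; the gripper's body (76 mm by 85 mm) begins 54 mm behind the grasp point. The pads swing forward as they close: fully open they stand 13 mm farther back than shut.
Start: joints at [1.01, 0.276, 1.505, -0, 1.361, -0.121], TCP at [0.245, 0.52, 0.231] pointing down, gripper open.
Joint ranges: [-2.89, 2.89], [-0.75, 2.08], [0.22, 2.7], [-1.18, 4.32], [0.11, 2.71], [-2.7, 2.7]. Speed limits (rad/s): [2.57, 2.57, 3.14, 3.14, 3.14, 3.14].

## Interface

Orientations are given as a unit quaternion [w, x, y, z].
In Python, from rig import manip gives the robot as it stands.
- The arm moves only by the shell command python3 -m creep 'ROWS' [OPENING] [FORCE]. ROWS is a JSON object of lists of equal length, an entry for each row: "delta_pos": the shift along the tool's x, y, z in cm, a list of three; "dr": the turn, a rotation vector about the tool's x, y, z in rad, a list of three. In form: {"delta_pos": [[dx, dy, dz], ...], "dr": [[rx, ry, rz], ...]}. A call has 1 to 10 rows; each row is the pose to reach, as a shift and turn from the pose commanded when the call began, along the tool's axes at that moment; what a row does not reach only later rows make up. A row lasts 1/10 s, in which the tool goes at most 50 mm and 8.59 degrees, less where a joint would pass 70% of its speed; a pose out of reach is approached as far as the arm can. A call with a gripper value outside its range is refused whole. OPENING is the opening, from -1 (shut) to 1 (fully open), set as the call begins (- or left out, the last holds). The fingers move at their own pace and stop on an object; FORCE is the grip in N (left out, the last holds). Time passes only in rows, so rows that repeat a pose let the fingers close. It gives the time, the measured TCP pose, the force and the opening at its end, in the units of the state.
- manip.get_state(): the state, without advancing time (a new reading comes with each control period).
- manip.get_image(name): name is "scene" or "top"; returns a dict with "pixels" (420x560x3 uint8, blue, green, red), "depth" (420x560 float32, m along the optical axis (not along the pixel's ray), 0 where there is no reading), "intrinsics" (3x3 intrinsics, pixels), "rvec" (rotation vector, rad) and "tvec" (3), from world to camera coordinates, as OpenCV has them. Camera axes: x right, y down, z forward; pixel columns grow to the right and rows downward; lengths in m; the calibration is good to about 2 mm. A picture is of the moment at which its call begins.
- manip.sign_off(): hands the job in, once; it reports no verdict.
The state is a dict: "clock": time; "qpos": joint angles; "qd": joint speeds; "effort": joint torques, N m; "position": TCP position; "ee_rot": TCP orientation; "contact_force": force on the tool from outside, world axes, zero at the start; "moment": the same for the moment, N m; "width": finger opening in m.
Only numpy, scipy, OpenCV 4.12 (cv2) and the standard library are available. Lean on these libraries where they do the work, as an engineer would, in place of code of your own. Each camera call takes 0.05 s, during which the arm holds its last target. There are 200 camera calls.

## Working session

There is one attempt and no reset: what is moved stays moved. The work goes in short steps, Python scripts to look and compute and a shell command to move; the robot and the scene stay as the last step left them, time stands still between calls to the robot, and variables do not carry over. Pictures are saved under pics/ and viewed, about 8 in all and at most 12, crops included, and the job is handed in when it is done.

```bash
mkdir -p pics; ls
cat > h.py <<'E'
import numpy as np, cv2, pickle
def cam(d):
    R,_=cv2.Rodrigues(np.array(d['rvec'],float)); return np.array(d['intrinsics'],float),R,np.array(d['tvec'],float).ravel()
def ray(d,u,v,z):
    K,R,t=cam(d); c=-R.T@t; r=R.T@np.linalg.solve(K,[u,v,1.]); return c+r*(z-c[2])/r[2]
def proj(d,P):
    K,R,t=cam(d); p=K@(R@np.asarray(P,float)+t); return p[:2]/p[2]
E
python3 - <<'E'
from rig import manip
import cv2,pickle
for n in('top','scene'):
    d=manip.get_image(n); pickle.dump(d,open(n+'.pkl','wb')); cv2.imwrite(f'pics/{n}0.png',d['pixels']); print(d['intrinsics'],d['rvec'],d['tvec'])
print(manip.get_state())
E
```

```text
pics
[[479.81076985   0.         284.63277936]
 [  0.         479.81076985 214.61940468]
 [  0.           0.           1.        ]] [ 2.20578756 -2.14977129  0.14887066] [-0.00699806  0.52356991  1.00160536]
[[475.67514306   0.         282.45788709]
 [  0.         475.67514306 210.16588664]
 [  0.           0.           1.        ]] [ 1.89263534 -0.89044196  0.53329153] [-0.34625335  0.28513525  0.56525152]
{'clock': 0.1, 'qpos': array([ 1.01003430e+00,  2.76517400e-01,  1.50601413e+00, -1.55990341e-05,
        1.36071706e+00, -1.20968420e-01]), 'qd': array([-0.00051451, -0.00181017, -0.00420828,  0.00031929,  0.00011034,
       -0.00093536]), 'effort': array([ 2.26830343e-03, -4.17699909e+01, -2.46406657e+01, -3.45603166e-04,
        5.78403400e-03, -1.58661112e-05]), 'position': array([0.24454295, 0.51987437, 0.23053138]), 'ee_rot': array([ 0.689889  ,  0.15368567,  0.69027028, -0.15479283]), 'contact_force': array([ 0.02357431, -0.6751899 ,  0.09672114]), 'moment': array([-0.00898108,  0.02398446,  0.06897999]), 'width': 0.08533159437962325}
```

View pics/top0.png

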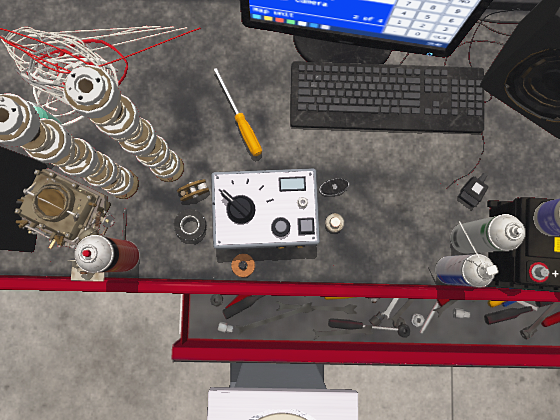

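View pics/scene0.png

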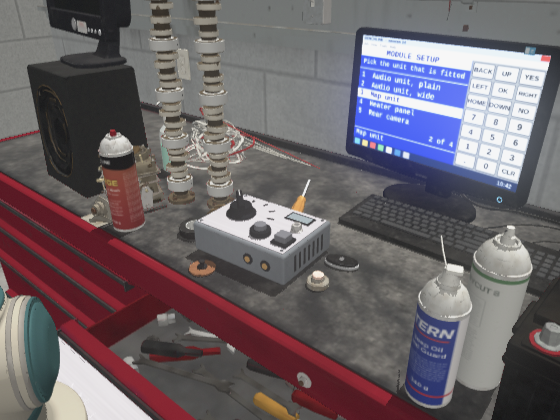

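The top view shows the charger at about cols 212-318, rows 170-255. The pointer's hub is near (239,210) and it points up-left. The round button is at (281,227), the square one at (307,227) and the nut at (302,202).

Run:
```python
from h import *
d=pickle.load(open('top.pkl','rb')); im=d['pixels']
c=cv2.resize(im[160:270,200:330],None,fx=6,fy=5.4,interpolation=cv2.INTER_CUBIC)
c=cv2.resize(im[162:262,205:325],None,fx=6,fy=6,interpolation=cv2.INTER_CUBIC); cv2.imwrite('pics/crop.png',c)
print(proj(d,[.245,.52,.23]), -cam(d)[1].T@cam(d)[2])
g=cv2.cvtColor(im,cv2.COLOR_BGR2GRAY)
def blobs(m,x0,y0,name,amin,z):
    n,l,s,ce=cv2.connectedComponentsWithStats(m.astype(np.uint8))
    for i in range(1,n):
        if s[i,4]>=amin: print(name,ce[i]+[x0,y0],s[i],ray(d,*(ce[i]+[x0,y0]),z).round(4))
sub=g[165:262,205:325]
blobs(sub>190,205,165,'panel',500,.07)
m=(sub>170).astype(np.uint8); cs,_=cv2.findContours(m,cv2.RETR_EXTERNAL,2)
r=cv2.minAreaRect(max(cs,key=cv2.contourArea)); b=cv2.boxPoints(r)+[205,165]
print([ray(d,*p,.07).round(4) for p in b], b)
blobs(sub<110,205,165,'dark',3,.07)
```

```text
[-29.0512889  361.67152441] [0.41092285 0.03311512 1.05234667]
panel [262.69875402 207.10088424] [   9    6  103   74 4976] [0.5334 0.0531 0.07  ]
[array([0.5994, 0.159 , 0.07  ]), array([ 0.6134, -0.0526,  0.07  ]), array([ 0.465 , -0.0604,  0.07  ]), array([0.4522, 0.1479, 0.07  ])] [[212.46625233 174.05478287]
 [314.55032349 170.40891647]
 [317.09554291 241.67514038]
 [215.01147461 245.3210144 ]]
dark [210.74137931 173.47701149] [  0   0  19  36 174] [0.6005 0.1626 0.07  ]
dark [273.05893846 230.57310322] [   0    0  120   97 3071] [0.4855 0.0305 0.07  ]
dark [235.23076923 168.92307692] [28  2  6  4 13] [0.6116 0.1124 0.07  ]
dark [220.5 171. ] [14  6  4  1  4] [0.6063 0.1427 0.07  ]
dark [226.5 171. ] [19  6  6  1  6] [0.6067 0.1303 0.07  ]
dark [291.37878788 184.16666667] [ 74  11  27  16 132] [ 0.583  -0.0049  0.07  ]
dark [217.5 177.5] [12 12  2  2  4] [0.5925 0.1484 0.07  ]
dark [205.  180.5] [ 0 14  1  4  4] [0.5854 0.1738 0.07  ]
dark [232.2 181.8] [27 15  2  4  5] [0.5844 0.1177 0.07  ]
dark [247.22222222 180.88888889] [41 14  3  5  9] [0.5872 0.0867 0.07  ]
dark [206.65957447 192.19148936] [ 0 21  5 13 47] [0.5611 0.1694 0.07  ]
dark [261.22222222 187.22222222] [54 20  5  5  9] [0.5747 0.0574 0.07  ]
dark [239.34139403 208.0625889 ] [ 14  24  36  35 703] [0.53   0.1011 0.07  ]
dark [269.44444444 200.22222222] [62 34  7  4  9] [0.5481 0.0396 0.07  ]
dark [303.28571429 206.57142857] [97 41  4  2  7] [ 0.5368 -0.0306  0.07  ]
dark [280.26804124 227.29381443] [ 66  52  19  20 194] [0.4926 0.0159 0.07  ]
dark [305.12751678 226.68456376] [ 93  53  17  17 149] [ 0.4952 -0.0352  0.07  ]
dark [313.  237.5] [107  72   3   2   4] [ 0.4734 -0.0518  0.07  ]
dark [213.  242.5] [ 8 76  1  4  4] [0.4579 0.1522 0.07  ]
```

View pics/crop.png

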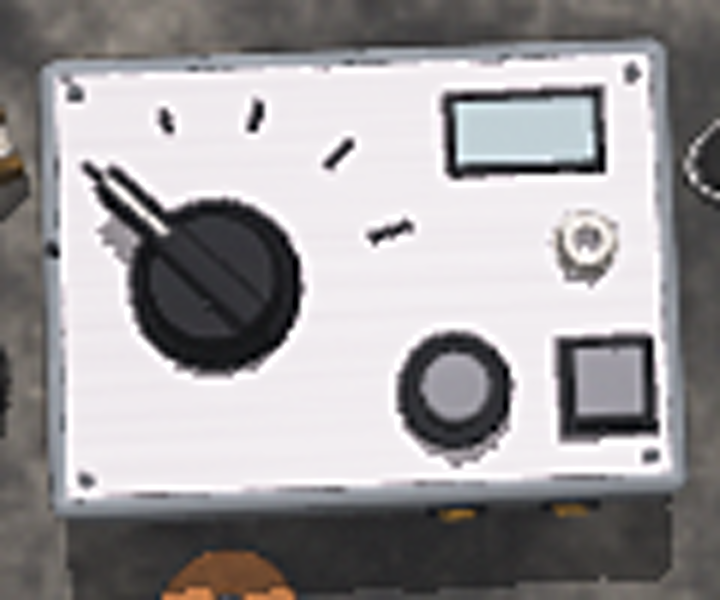

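Crop: the pointer lies on mark 2 (tip near (90,165)). Marks 3 to 6 are visible at (165,120), (255,115), (340,152) and (390,232). It needs three clicks, 90° clockwise.

```bash
cat >> h.py <<'E'
from scipy.optimize import least_squares
from scipy.spatial.transform import Rotation as Ro
def rot(q): return Ro.from_quat(np.r_[q[1:],q[0]])
E
python3 - <<'E'
from h import *
from rig import manip
d=pickle.load(open('top.pkl','rb')); s=manip.get_state()
M=np.array([[.5844,.1177],[.5872,.0867],[.5747,.0574],[.5481,.0396]])
r=np.array([.0595,.0605,.0615,.0625]); a=np.radians([15,-15,-45,-75])
f=lambda p:(p[:2]+np.c_[r*np.cos(a+p[2]),r*np.sin(a+p[2])]-M).ravel()
o=least_squares(f,[.53,.1,.07]); print('axis,yaw',o.x, 'res mm',f(o.x)*1000)
cr=lambda u,v:(205+(u+.5)/6-.5,162+(v+.5)/6-.5)
for n,u,v,z in[('tip',90,165,.101),('skirt',215,287,.079),('hub',213,270,.092),('start',455,387,.088),('stop',610,380,.088),('nut',586,240,.083)]: print(n,ray(d,*cr(u,v),z).round(4))
print(rot(s['ee_rot']).as_matrix().round(3))
# height map from top depth
K,R,t=cam(d); v,u=np.mgrid[:420,:560]; Z=d['depth']; P=np.stack([(u-K[0,2])/K[0,0]*Z,(v-K[1,2])/K[1,1]*Z,Z],-1)
W=(P-t)@R; ok=(Z>0)
for zl in(.1,.15,.2,.3):
  m=ok&(W[...,2]>zl)&(W[...,0]>.1)&(W[...,0]<.75)&(W[...,1]>-.2)&(W[...,1]<.6)
  n,l,st,_=cv2.connectedComponentsWithStats(m.astype(np.uint8))
  for i in range(1,n):
    if st[i,4]>30: q=W[l==i]; print(zl,st[i,4],q.min(0).round(3),q.max(0).round(3))
for n,u,v in[('start',455,387),('stop',610,380),('hub',213,270),('skirt',290,290),('panel',300,450)]:
  uu,vv=map(round,cr(u,v)); print(n,W[vv,uu].round(4))
E
```

```text
axis,yaw [0.52809395 0.09844456 0.06562555] res mm [ 0.03293117 -0.11989352  0.23353215 -0.04797945 -0.36077804  0.50291624
  0.09431473 -0.33504326]
tip [0.5634 0.1396 0.101 ]
skirt [0.5262 0.0982 0.079 ]
hub [0.5304 0.0982 0.092 ]
start [0.4936 0.016  0.088 ]
stop [ 0.4973 -0.0362  0.088 ]
nut [ 0.5453 -0.0274  0.083 ]
[[-0.001  0.426  0.905]
 [-0.001  0.905 -0.426]
 [-1.    -0.002 -0.   ]]
0.1 5004 [0.594 0.233 0.108] [0.655 0.295 0.494]
0.1 5120 [0.554 0.329 0.1  ] [0.728 0.525 0.494]
0.1 4154 [0.435 0.381 0.1  ] [0.622 0.56  0.186]
0.1 142 [0.511 0.081 0.1  ] [0.562 0.137 0.106]
0.1 41 [0.476 0.511 0.101] [0.491 0.526 0.113]
0.1 1573 [0.394 0.317 0.1  ] [0.461 0.385 0.22 ]
0.1 36 [0.444 0.441 0.1  ] [0.461 0.451 0.109]
0.15 4911 [0.594 0.233 0.15 ] [0.655 0.295 0.494]
0.15 4941 [0.554 0.329 0.15 ] [0.616 0.388 0.494]
0.15 420 [0.491 0.528 0.15 ] [0.619 0.539 0.186]
0.15 1303 [0.394 0.318 0.15 ] [0.461 0.385 0.22 ]
0.2 4404 [0.594 0.233 0.2  ] [0.655 0.295 0.494]
0.2 4346 [0.554 0.33  0.2  ] [0.616 0.388 0.494]
0.2 440 [0.405 0.331 0.2  ] [0.451 0.373 0.22 ]
0.3 3678 [0.594 0.233 0.3  ] [0.655 0.295 0.494]
0.3 3473 [0.554 0.33  0.3  ] [0.616 0.388 0.494]
start [0.4935 0.0168 0.0905]
stop [ 0.4971 -0.0356  0.0888]
hub [0.5284 0.0977 0.1012]
skirt [0.5259 0.0726 0.078 ]
panel [0.4714 0.0671 0.0692]
```

```bash
python3 -m creep '{"delta_pos":[[0,-4,2],[0,-8,4],[0,-12,6],[0,-16,8],[0,-20,10],[0,-24.2,12],[0,-24.2,12]],"dr":[[0,0,0],[0,0,0],[0,0,0],[0,0,0],[0,0,0],[0,0,0],[0,0,0]]}' -1 20
python3 -m creep '{"delta_pos":[[0,0.4,4],[0,0.8,8],[0,1.2,12],[0,1.6,16],[0,2,20],[0,2.4,23.5],[0,2.8,27],[0,3.2,30],[0,3.2,30],[0,3.2,30]],"dr":[[0,0,0],[0,0,0],[0,0,0],[0,0,0],[0,0,0],[0,0,0],[0,0,0],[0,0,0],[0,0,0],[0,0,0]]}'
cat > where.py <<'E'
from h import *
from rig import manip
s=manip.get_state(); R=rot(s['ee_rot']).as_matrix()
print('t',s['clock'],'p',s['position'].round(4),'az z',np.degrees(np.arctan2(R[1,2],R[0,2])).round(2),'down',R[:,0].round(3),'F',s['contact_force'].round(2),'q',s['qpos'].round(2),'w',round(s['width'],4))
A=np.array([.5281,.0985])
def goal(psi,r,back,z):
    """tool target: pointer azimuth psi deg, contact radius r, centre 'back' m behind pointer midline"""
    a=np.radians(psi); e=np.array([np.cos(a),np.sin(a)]); n=np.array([-e[1],e[0]])
    p=np.r_[A+r*e+back*n,z]; return (R.T@(p-s['position'])*100).round(2)
E
python3 - <<'E'
from where import *
print(goal(49,.042,.030,.16),goal(49,.042,.030,.083))
E
```

```text
clock: 0.8
position: [0.249, 0.2454, 0.2308]
ee_rot: [0.69, 0.155, 0.69, -0.157]
contact_force: [0.5, -0.0, 0.2]
width: 0.0002
clock: 1.8
position: [0.5355, 0.1519, 0.2303]
ee_rot: [0.689, 0.154, 0.691, -0.154]
contact_force: [-0.6, -0.1, -0.1]
width: -0.0002
t 1.8 p [0.5355 0.1519 0.2303] az z -25.23 down [-0.002  0.    -1.   ] F [-0.55 -0.12 -0.09] q [ 0.15  0.25  1.54  0.    1.35 -0.98] w -0.0002
[ 7.03 -0.28 -0.13] [14.73 -0.28 -0.11]
```

```bash
python3 -m creep '{"delta_pos":[[2,-0.3,-0.1],[4,-0.3,-0.1],[6,-0.3,-0.1],[8,-0.3,-0.1],[10,-0.3,-0.1],[11.5,-0.3,-0.1],[11.5,-0.3,-0.1]],"dr":[[0.1,0,0],[0.2,0,0],[0.28,0,0],[0.28,0,0],[0.28,0,0],[0.28,0,0],[0.28,0,0]]}'
python3 - <<'E'
from where import *
print(goal(49,.042,.030,.083))
a=manip.get_image('top')['pixels'][150:270,180:330]; b=manip.get_image('scene')['pixels'][160:280,180:330]
cv2.imwrite('pics/h1.png',np.vstack([cv2.resize(a,None,fx=2.5,fy=2.5,interpolation=2),cv2.resize(b,None,fx=2.5,fy=2.5,interpolation=2)]))
E
```

```text
clock: 2.5
position: [0.5302, 0.1498, 0.1144]
ee_rot: [0.66, 0.248, 0.664, -0.249]
contact_force: [0.6, 0.4, 0.4]
width: -0.0001
t 2.5 p [0.5302 0.1498 0.1144] az z -41.18 down [-0.006 -0.    -1.   ] F [0.58 0.41 0.42] q [ 0.15  0.33  1.73  0.    1.08 -0.7 ] w -0.0001
[3.14 0.2  0.22]
```

View pics/h1.png

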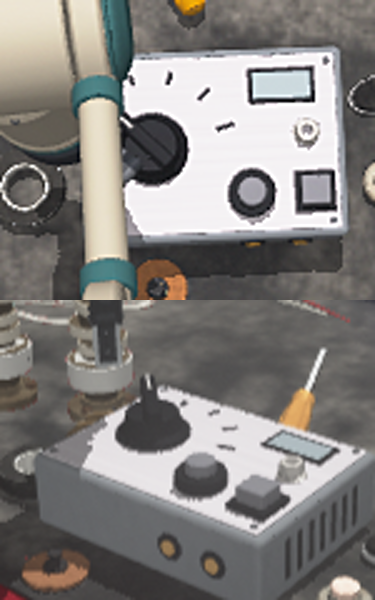

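The hover view shows the finger left of the pointer with a clear gap (finger near (105,345), pointer near (148,380) in the lower half). I'll lower it and look at the push geometry.

```bash
python3 -m creep '{"delta_pos":[[0.8,0.2,0.2],[1.6,0.2,0.2],[2.4,0.2,0.2],[3.1,0.2,0.2],[3.1,0.2,0.2],[3.1,0.2,0.2]],"dr":[[0,0,0],[0,0,0],[0,0,0],[0,0,0],[0,0,0],[0,0,0]]}'
python3 - <<'E'
from where import *
for k in range(0,45,5): print(k,goal(49-k,.042,.019,.083),np.radians(k).round(3))
E
```

```text
clock: 3.2
position: [0.536, 0.1493, 0.085]
ee_rot: [0.662, 0.249, 0.662, -0.249]
contact_force: [0.2, -0.1, 0.6]
width: 0.0002
t 3.2 p [0.536  0.1493 0.085 ] az z -41.25 down [-0.001 -0.    -1.   ] F [ 0.2  -0.1   0.56] q [ 0.15  0.37  1.76  0.    1.01 -0.7 ] w 0.0002
0 [ 0.2  -0.15  0.84] 0.0
5 [0.2  0.   1.21] 0.087
10 [0.2  0.12 1.6 ] 0.175
15 [0.2  0.21 1.99] 0.262
20 [0.2  0.26 2.39] 0.349
25 [0.2  0.27 2.79] 0.436
30 [0.2  0.25 3.19] 0.524
35 [0.2  0.19 3.59] 0.611
40 [0.2  0.1  3.98] 0.698
```

```bash
python3 -m creep '{"delta_pos":[[0.1,-0.1,0.3],[0.2,-0.1,0.6],[0.2,-0.15,0.84],[0.2,-0.08,1.02],[0.2,0,1.21],[0.2,0.06,1.4]],"dr":[[0,0,0],[0,0,0],[0,0,0],[0.044,0,0],[0.087,0,0],[0.13,0,0]]}'
python3 -m creep '{"delta_pos":[[0,0.02,0.2],[0,0.04,0.4],[0,0.06,0.6],[0,0.06,0.8],[0,0.06,0.8]],"dr":[[0.044,0,0],[0.087,0,0],[0.131,0,0],[0.175,0,0],[0.175,0,0]]}'
python3 - <<'E'
from where import *
for k in range(15,55,5): print(k,goal(49-k,.042,.019,.083),np.radians(k).round(3))
a=manip.get_image('top')['pixels'][150:270,180:330]; b=manip.get_image('scene')['pixels'][160:280,180:330]
cv2.imwrite('pics/h2.png',np.vstack([cv2.resize(a,None,fx=2.5,fy=2.5,interpolation=2),cv2.resize(b,None,fx=2.5,fy=2.5,interpolation=2)]))
E
```

```text
clock: 3.8
position: [0.5466, 0.1407, 0.0834]
ee_rot: [0.643, 0.292, 0.644, -0.292]
contact_force: [-1.4, 0.7, 1.4]
width: -0.0001
clock: 4.3
position: [0.5532, 0.1347, 0.0835]
ee_rot: [0.616, 0.347, 0.616, -0.347]
contact_force: [-0.6, -0.2, 0.4]
width: -0.0002
t 4.3 p [0.5532 0.1347 0.0835] az z -58.73 down [ 0.001  0.    -1.   ] F [-0.63 -0.21  0.36] q [ 0.12  0.39  1.73 -0.    1.02 -0.43] w -0.0002
15 [ 0.05  0.08 -0.3 ] 0.262
20 [0.05 0.24 0.06] 0.349
25 [0.05 0.38 0.44] 0.436
30 [0.05 0.48 0.83] 0.524
35 [0.05 0.55 1.23] 0.611
40 [0.05 0.58 1.63] 0.698
45 [0.05 0.58 2.03] 0.785
50 [0.05 0.54 2.43] 0.873
```

View pics/h2.png

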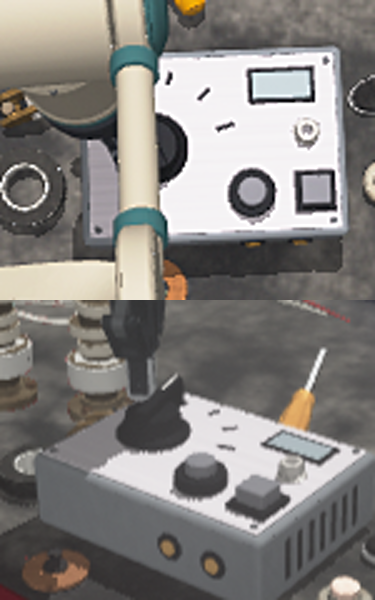

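The lower half shows the pointer now turned toward the rear, with its tip near (180,378). One click is done, so I'll push for the second.

```bash
python3 -m creep '{"delta_pos":[[0.05,0.24,0.06],[0.05,0.31,0.25],[0.05,0.38,0.44],[0.05,0.43,0.63],[0.05,0.48,0.83],[0.05,0.52,1.03],[0.05,0.55,1.23],[0.05,0.57,1.43],[0.05,0.58,1.63],[0.05,0.58,1.83]],"dr":[[0.05,0,0],[0.087,0,0],[0.13,0,0],[0.17,0,0],[0.21,0,0],[0.26,0,0],[0.3,0,0],[0.34,0,0],[0.38,0,0],[0.42,0,0]]}'
python3 -m creep '{"delta_pos":[[0,0.1,0.2],[0,0.2,0.4],[0,0.25,0.6],[0,0.25,0.6]],"dr":[[0.05,0,0],[0.09,0,0],[0.13,0,0],[0.13,0,0]]}'
python3 - <<'E'
from where import *
for k in range(45,85,5): print(k,goal(49-k,.042,.019,.083),np.radians(k).round(3))
a=manip.get_image('top')['pixels'][150:270,180:330]; b=manip.get_image('scene')['pixels'][160:280,180:330]
cv2.imwrite('pics/h3.png',np.vstack([cv2.resize(a,None,fx=2.5,fy=2.5,interpolation=2),cv2.resize(b,None,fx=2.5,fy=2.5,interpolation=2)]))
E
```

```text
clock: 5.4
position: [0.567, 0.1228, 0.0828]
ee_rot: [0.53, 0.468, 0.531, -0.468]
contact_force: [-1.2, 0.7, 0.5]
width: 0.0001
clock: 5.8
position: [0.5705, 0.1166, 0.0828]
ee_rot: [0.499, 0.501, 0.499, -0.501]
contact_force: [0.1, -0.3, -0.7]
width: -0.0002
t 5.8 p [0.5705 0.1166 0.0828] az z -90.2 down [ 0. -0. -1.] F [ 0.07 -0.31 -0.66] q [ 0.08  0.4   1.71 -0.    1.03  0.09] w -0.0002
45 [-0.02 -0.18 -0.38] 0.785
50 [-0.02 -0.01 -0.02] 0.873
55 [-0.02  0.14  0.36] 0.96
60 [-0.02  0.25  0.74] 1.047
65 [-0.02  0.32  1.14] 1.134
70 [-0.02  0.37  1.54] 1.222
75 [-0.02  0.37  1.94] 1.309
80 [-0.02  0.35  2.34] 1.396
```

View pics/h3.png

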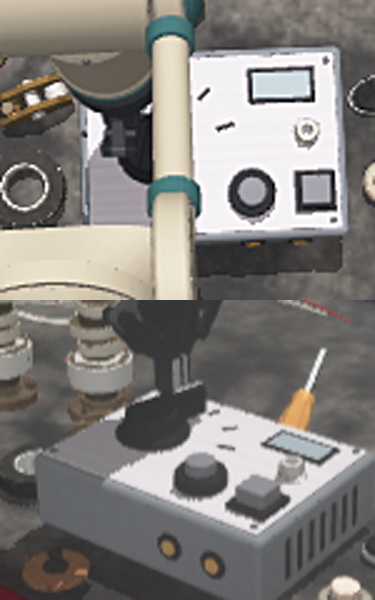

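The pointer is now about at mark 4, with its tip near (203,388). I'll push for the third and last click.

```bash
python3 -m creep '{"delta_pos":[[0,0.07,0.17],[0,0.14,0.36],[0,0.2,0.55],[0,0.25,0.74],[0,0.29,0.94],[0,0.32,1.14],[0,0.35,1.34],[0,0.37,1.54],[0,0.37,1.74],[0,0.37,1.94]],"dr":[[0.05,0,0],[0.1,0,0],[0.14,0,0],[0.18,0,0],[0.22,0,0],[0.27,0,0],[0.31,0,0],[0.36,0,0],[0.4,0,0],[0.44,0,0]]}'
python3 -m creep '{"delta_pos":[[0,0.1,0.15],[0,0.18,0.3],[0,0.2,0.45],[0,0.2,0.45]],"dr":[[0.03,0,0],[0.06,0,0],[0.09,0,0],[0.09,0,0]]}'
python3 - <<'E'
from where import *
for k in range(60,95,5): print(k,goal(49-k,.042,.019,.083))
d=manip.get_image('scene'); b=d['pixels'][160:280,180:330]
for k in(60,90): a=np.radians(48.9-k); print(k,(proj(d,[*(A+.05*np.array([np.cos(a),np.sin(a)])),.101])-[180,160])*4)
cv2.imwrite('pics/h4.png',cv2.resize(b,None,fx=4,fy=4,interpolation=2))
E
```

```text
clock: 6.9
position: [0.5742, 0.0977, 0.0829]
ee_rot: [0.377, 0.598, 0.378, -0.598]
contact_force: [0.2, 0.3, -0.4]
width: -0.0002
clock: 7.3
position: [0.5738, 0.0921, 0.0828]
ee_rot: [-0.35, -0.614, -0.35, 0.614]
contact_force: [-0.5, 0.0, 0.5]
width: 0.0
t 7.3 p [0.5738 0.0921 0.0828] az z -120.63 down [-0. -0. -1.] F [-0.49  0.02  0.48] q [ 0.04  0.4   1.71 -0.    1.03  0.57] w 0.0
60 [-0.02 -0.94 -1.42]
65 [-0.02 -0.68 -1.12]
70 [-0.02 -0.44 -0.79]
75 [-0.02 -0.23 -0.45]
80 [-0.02 -0.05 -0.09]
85 [-0.02  0.1   0.28]
90 [-0.02  0.21  0.67]
60 [319.97763504 129.10323977]
90 [339.30733761 149.34217856]
```

View pics/h4.png

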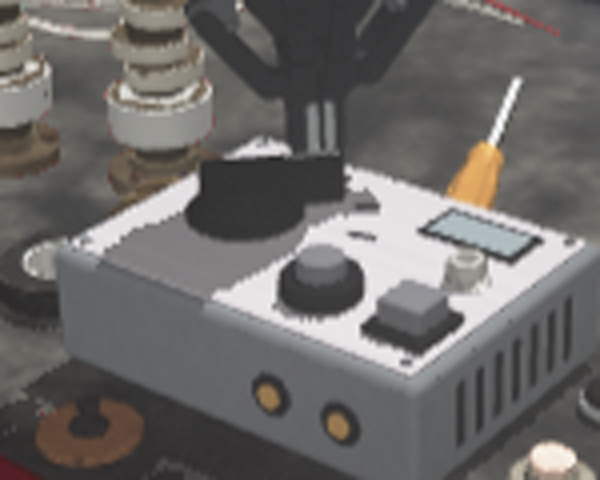

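The pointer tip is at (341,155), and I predict (339,149) for mark 5, so it is there. I'll back off, rise and go over the start button.

```bash
python3 -m creep '{"delta_pos":[[0,0,-0.5],[0,0,-1],[0,0,-1.3],[-1.5,0,-1.3],[-3,0,-1.3],[-5,0,-1.3],[-7,0,-1.3],[-7,0,-1.3]],"dr":[[0,0,0],[0,0,0],[0,0,0],[0,0,0],[0,0,0],[0,0,0],[0,0,0],[0,0,0]]}'
python3 - <<'E'
from where import *
for z in(.15,.1,.09,.083): print((R.T@(np.array([.4936,.0164,z])-s['position'])*100).round(2))
E
```

```text
clock: 8.15
position: [0.5828, 0.1041, 0.1556]
ee_rot: [0.351, 0.616, 0.35, -0.612]
contact_force: [1.0, 0.6, 0.5]
width: 0.0003
t 8.15 p [0.5828 0.1041 0.1556] az z -120.57 down [ 0.006  0.    -1.   ] F [1.02 0.57 0.54] q [0.06 0.35 1.59 0.   1.19 0.59] w 0.0003
[ 0.5  -3.22 12.08]
[ 5.5  -3.25 12.1 ]
[ 6.5  -3.25 12.11]
[ 7.2  -3.26 12.11]
```

```bash
python3 -m creep '{"delta_pos":[[0,-1,3],[0,-2,6],[0,-2.8,9],[0,-3.2,11],[0,-3.2,12.1],[0,-3.2,12.1],[2,-3.2,12.1],[4,-3.2,12.1],[4,-3.2,12.1]],"dr":[[-0.1,0,0],[-0.2,0,0],[-0.3,0,0],[-0.4,0,0],[-0.53,0,0],[-0.53,0,0],[-0.53,0,0],[-0.53,0,0],[-0.53,0,0]]}'
python3 - <<'E'
from where import *
for z in(.1,.09,.083): print((R.T@(np.array([.4936,.0164,z])-s['position'])*100).round(2))
ims=[]
for n in('top','scene'):
  d=manip.get_image(n); ims.append(cv2.resize(d['pixels'][160:280,180:330],None,fx=2.5,fy=2.5,interpolation=2)); print(n,(proj(d,[.4936,.0164,.089])-[180,160])*2.5)
cv2.imwrite('pics/h5.png',np.vstack(ims))
E
```

```text
clock: 9.05
position: [0.4896, 0.0165, 0.1101]
ee_rot: [-0.497, -0.5, -0.5, 0.503]
contact_force: [0.3, -0.4, 0.3]
width: 0.0004
t 9.05 p [0.4896 0.0165 0.1101] az z -90.35 down [-0.006  0.001 -1.   ] F [ 0.3  -0.36  0.31] q [-0.11  0.26  1.86  0.    1.03 -0.1 ] w 0.0004
[1.01 0.41 0.01]
[2.01 0.41 0.01]
[2.71 0.42 0.01]
top [250.51742616 165.03795871]
scene [197.00377853 160.01090698]
```

View pics/h5.png

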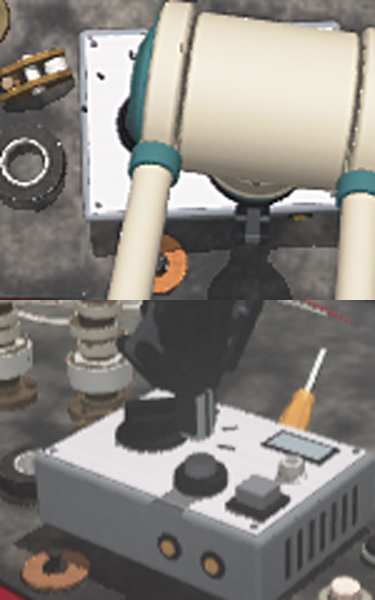

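The fingertip is above the round button, which is at (200,462) in the picture against my (197,460). I'll press in small steps and watch the force.

```bash
python3 -m creep '{"delta_pos":[[0.6,0.4,0],[1.2,0.4,0],[1.7,0.4,0],[1.9,0.4,0],[2.1,0.4,0],[2.1,0.4,0]],"dr":[[0,0,0],[0,0,0],[0,0,0],[0,0,0],[0,0,0],[0,0,0]]}'
python3 -m creep '{"delta_pos":[[0.1,0,0],[0.2,0,0],[0.3,0,0],[0.3,0,0]],"dr":[[0,0,0],[0,0,0],[0,0,0],[0,0,0]]}'
python3 -m creep '{"delta_pos":[[0.1,0,0],[0.2,0,0],[0.2,0,0]],"dr":[[0,0,0],[0,0,0],[0,0,0]]}'
python3 where.py
```

```text
clock: 9.75
position: [0.4953, 0.0157, 0.0918]
ee_rot: [-0.499, -0.501, -0.499, 0.501]
contact_force: [-0.5, -0.4, 1.1]
width: 0.0002
clock: 10.15
position: [0.4953, 0.0157, 0.0889]
ee_rot: [0.499, 0.501, 0.499, -0.501]
contact_force: [-1.4, 0.1, 4.1]
width: -0.0001
clock: 10.45
position: [0.4953, 0.0157, 0.0868]
ee_rot: [-0.499, -0.501, -0.499, 0.501]
contact_force: [-1.7, 1.3, 4.7]
width: -0.0003
t 10.45 p [0.4953 0.0157 0.0868] az z -90.23 down [-0.  0. -1.] F [-1.66  1.28  4.72] q [-0.11  0.29  1.89  0.    0.97 -0.1 ] w -0.0003
```

```bash
python3 -m creep '{"delta_pos":[[0.1,0,0],[0.1,0,0]],"dr":[[0,0,0],[0,0,0]]}'
python3 -m creep '{"delta_pos":[[0.1,0,0],[0.1,0,0]],"dr":[[0,0,0],[0,0,0]]}'
python3 -m creep '{"delta_pos":[[0.1,0,0],[0.1,0,0]],"dr":[[0,0,0],[0,0,0]]}'
```

```text
clock: 10.65
position: [0.4953, 0.0157, 0.086]
ee_rot: [-0.499, -0.501, -0.499, 0.501]
contact_force: [-1.9, 0.2, 6.3]
width: 0.0003
clock: 10.85
position: [0.4954, 0.0157, 0.0859]
ee_rot: [0.499, 0.501, 0.499, -0.501]
contact_force: [-3.4, 0.0, 12.2]
width: 0.0002
clock: 11.05
position: [0.4955, 0.0157, 0.0858]
ee_rot: [0.499, 0.501, 0.499, -0.501]
contact_force: [-6.1, -0.6, 19.6]
width: 0.0003
```

The button is hard against its stop, about 6 mm down, at 20 N. I'll release and retreat.

```bash
python3 -m creep '{"delta_pos":[[-0.6,0,0],[-2,0,0],[-5,0,0],[-9,0,0],[-12,0,0],[-13,-4,0],[-13,-8,0],[-13,-12,0],[-13,-16,0],[-13,-19,0]],"dr":[[0,0,0],[0,0,0],[0,0,0],[0,0,0],[0,0,0],[0,0,0],[0,0,0],[0,0,0],[0,0,0],[0,0,0]]}'
python3 -m creep '{"delta_pos":[[0,0,0],[0,0,0],[0,0,0]],"dr":[[0,0,0],[0,0,0],[0,0,0]]}'
python3 - <<'E'
from where import *
d=manip.get_image('top'); e=manip.get_image('scene')
a=d['pixels'][150:270,170:350]; b=e['pixels'][160:280,180:360]
cv2.imwrite('pics/h6.png',np.vstack([cv2.resize(a,None,fx=3.3,fy=2.5,interpolation=2)[:,:594],cv2.resize(b,None,fx=3.3,fy=2.5,interpolation=2)]))
for n,x in(('top',d),('scene',e)):
  o=pickle.load(open(n+'.pkl','rb')); df=cv2.absdiff(o['pixels'],x['pixels']).max(2)>60
  k,l,st,c=cv2.connectedComponentsWithStats(df.astype(np.uint8)); print(n,[(c[i].round(),st[i,4]) for i in range(1,k) if st[i,4]>12])
E
```

```text
clock: 12.05
position: [0.3032, 0.0166, 0.2132]
ee_rot: [-0.499, -0.501, -0.499, 0.501]
contact_force: [1.4, -0.9, 1.1]
width: -0.0002
clock: 12.35
position: [0.3069, 0.0162, 0.214]
ee_rot: [0.499, 0.501, 0.498, -0.501]
contact_force: [-0.4, 0.0, -0.6]
width: 0.0001
t 12.35 p [0.3069 0.0162 0.214 ] az z -90.23 down [ 0.002 -0.    -1.   ] F [-0.35  0.03 -0.62] q [-0.18 -0.14  2.01  0.    1.27 -0.17] w 0.0001
top [(array([225., 197.]), np.int32(110)), (array([254., 196.]), np.int32(111)), (array([281., 298.]), np.int32(17)), (array([277., 307.]), np.int32(15)), (array([279., 371.]), np.int32(8544)), (array([349., 377.]), np.int32(16)), (array([341., 380.]), np.int32(18)), (array([339., 385.]), np.int32(14)), (array([276., 418.]), np.int32(102))]
scene [(array([123.,  12.]), np.int32(389)), (array([158.,   1.]), np.int32(34)), (array([160.,  12.]), np.int32(103)), (array([161.,  26.]), np.int32(88)), (array([164.,  37.]), np.int32(31)), (array([165.,  52.]), np.int32(21)), (array([154.,  62.]), np.int32(587)), (array([167.,  71.]), np.int32(62)), (array([131.,  74.]), np.int32(49)), (array([168., 122.]), np.int32(3433)), (array([126., 148.]), np.int32(167)), (array([142., 163.]), np.int32(134)), (array([157., 168.]), np.int32(29)), (array([157., 178.]), np.int32(17)), (array([178., 186.]), np.int32(38)), (array([160., 188.]), np.int32(29)), (array([240., 198.]), np.int32(16)), (array([258., 205.]), np.int32(208)), (array([ 52., 361.]), np.int32(5151)), (array([ 12., 391.]), np.int32(1225))]
```

View pics/h6.png

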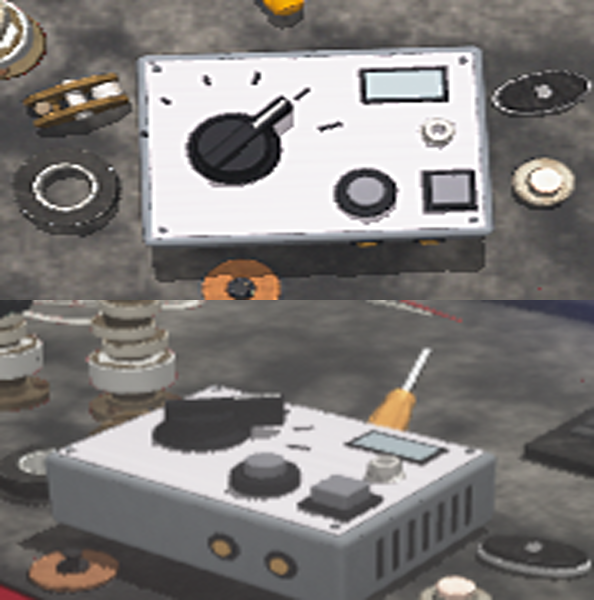

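The pointer's white line at (275,115) leads to the fifth mark at (303,93), and the sixth is free at (330,127). On the charger only the pointer has changed, and the round button is up.

```bash
python3 -c "
from rig import manip
print(manip.sign_off())"
```

```text
the job is handed in; nothing more can be done
None
```

The charger is set to its fifth rate and started, and the job is handed in at about 12.5 s of the 64 s allowed.

- **Selector:** it started at the second mark. With the shut fingertips against the side of the pointer I pushed it three clicks clockwise, one at a time. The force readings between pushes were under 2 N. The last picture shows the white line on the fifth mark, with the sixth mark clear.
- **Start button:** it went down about 6 mm to a hard stop (about 20 N read there) and was then let go. The last pictures show it up again.
- **Everything else:** comparing the top view before and after, only the pointer had changed on and around the charger. The nut, the stop button and the loose things are where they were. The arm is clear of everything.

One check was slightly off. The round button's top was about 3 to 4 mm higher than the 18 mm I had assumed, so I found its stop by force instead. No check failed.

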